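Move the glued wooden figures to the drying rack in reverse order

TASK

Move the four freshly glued wooden figures from the gluing board to the drying rack, one to a compartment, in reverse order: the figure that stood nearest the gluing board's steel post goes into the compartment farthest from the rack's steel post, the next into the next, and so on, so that the one farthest from the board's post ends up beside the rack's post. Handle them gently: do not drop them or let any fall over, and leave each standing upright and flat on the floor of its compartment.

Things in the scene. Friction and masses are not known exactly. Their poses are not given: they have to be found in the camera images.
- tall: Loose turned figure of bare wood, round about its upright z axis, origin at the centre of its underside. The tall slim one, 107 mm high: foot disc 44 mm across and 10 mm high, then a straight 32 mm thick column from 14 to 96 mm above its underside with a plain domed top, no head. Weighs about 70 g. Grip the column at about 60 mm.
- cone: Loose turned figure of bare wood, round about its upright z axis, origin at the centre of its underside. The one with a pointed cone hat, 98 mm high: foot disc 46 mm across and 10 mm high, then a straight 40 mm thick column from 14 to 54 mm, then a cone narrowing to 8 mm at the top. About 70 g. Grip the column at about 43 mm.
- bell: Loose turned figure of bare wood, round about its upright z axis, origin at the centre of its underside. The bell-shaped one, 90 mm high: thick foot 54 mm across up to 20 mm, tapering to a straight 28 mm thick column from 36 to 68 mm, then a narrow neck and a small round head 24 mm across. About 70 g. Grip the column at about 54 mm.
- mushroom: Loose turned figure of bare wood, round about its upright z axis, origin at the centre of its underside. The mushroom, 74 mm high: foot disc 44 mm across and 8 mm high, thin 26 mm stem, then a broad flat cap 54 mm across whose straight rim runs from 47 to 63 mm, with a 12 mm button on top. About 60 g. Grip the rim of the cap at about 55 mm.
- glue_board: Fixed flat grey board, 12 mm thick, with a row of four cork pads. Origin on its underside below the row's middle; y runs along the row towards the end with the upright steel post and ball (y = +161 mm, 60 mm tall). Spans x -45 to +105, y -150 to +172 mm; pads at x = 0, y = -112.5, -37.5, +37.5, +112.5 mm. A glue tube and a pot, up to 26 mm high, lie on it at x about +75 mm.
- drying_rack: Fixed low plywood tray, 80 x 305 mm plus a 20 mm end block, four compartments in a row. Origin at the underside, row's middle; y runs along the row towards the end with the upright steel post and ball (y = +161 mm, 60 mm tall). Compartment centres at x = 0, y = -112.5, -37.5, +37.5, +112.5 mm; 70 mm square inside, floor at z = 5 mm, walls and dividers 5 mm thick, tops at z = 18 mm.
- pad_tall: Fixed round cork pad, 66 mm across and 4 mm thick, on the gluing board, on which the tall figure stands at the start (its centre within 5 mm of the pad's). Origin at the centre of its underside, 12 mm above the table; it never moves, so it still shows where in the row that figure stood.
- pad_cone: Fixed round cork pad, 66 mm across and 4 mm thick, on the gluing board, on which the cone figure stands at the start (its centre within 5 mm of the pad's). Origin at the centre of its underside, 12 mm above the table; it never moves, so it still shows where in the row that figure stood.
- pad_bell: Fixed round cork pad, 66 mm across and 4 mm thick, on the gluing board, on which the bell figure stands at the start (its centre within 5 mm of the pad's). Origin at the centre of its underside, 12 mm above the table; it never moves, so it still shows where in the row that figure stood.
- pad_mushroom: Fixed round cork pad, 66 mm across and 4 mm thick, on the gluing board, on which the mushroom figure stands at the start (its centre within 5 mm of the pad's). Origin at the centre of its underside, 12 mm above the table; it never moves, so it still shows where in the row that figure stood.
Things that resemble listed ones, but are neither listed nor needed, are in the scene too. What is shaped like the bell but green or turquoise is not meant.

How it is judged:
At the end, for the whole second after the job is handed in: Each figure is at rest, upright within 0.1 rad, on the floor (within 4 mm) of the rack compartment whose y in the rack's frame is minus its pad's y in the board's frame, within 15 mm in x and y of the compartment's centre (anywhere it can stand inside) (((y of pad_tall in the frame of glue_board between -0.1275 and -0.0975 m and y of tall in the frame of drying_rack between 0.0975 and 0.1275 m) or (y of pad_tall in the frame of glue_board between -0.0525 and -0.0225 m and y of tall in the frame of drying_rack between 0.0225 and 0.0525 m) or (y of pad_tall in the frame of glue_board between 0.0225 and 0.0525 m and y of tall in the frame of drying_rack between -0.0525 and -0.0225 m) or (y of pad_tall in the frame of glue_board between 0.0975 and 0.1275 m and y of tall in the frame of drying_rack between -0.1275 and -0.0975 m)) and x of tall in the frame of drying_rack between -0.015 and 0.015 m and z of each of tall, cone, bell, mushroom in the frame of drying_rack below 0.009 m and angle between each of tall, cone, bell, mushroom's own z axis and vertical below 0.1 rad and linear speed of each of tall, cone, bell, mushroom below 0.02 m/s and ((y of pad_cone in the frame of glue_board between -0.1275 and -0.0975 m and y of cone in the frame of drying_rack between 0.0975 and 0.1275 m) or (y of pad_cone in the frame of glue_board between -0.0525 and -0.0225 m and y of cone in the frame of drying_rack between 0.0225 and 0.0525 m) or (y of pad_cone in the frame of glue_board between 0.0225 and 0.0525 m and y of cone in the frame of drying_rack between -0.0525 and -0.0225 m) or (y of pad_cone in the frame of glue_board between 0.0975 and 0.1275 m and y of cone in the frame of drying_rack between -0.1275 and -0.0975 m)) and x of cone in the frame of drying_rack between -0.015 and 0.015 m and ((y of pad_bell in the frame of glue_board between -0.1275 and -0.0975 m and y of bell in the frame of drying_rack between 0.0975 and 0.1275 m) or (y of pad_bell in the frame of glue_board between -0.0525 and -0.0225 m and y of bell in the frame of drying_rack between 0.0225 and 0.0525 m) or (y of pad_bell in the frame of glue_board between 0.0225 and 0.0525 m and y of bell in the frame of drying_rack between -0.0525 and -0.0225 m) or (y of pad_bell in the frame of glue_board between 0.0975 and 0.1275 m and y of bell in the frame of drying_rack between -0.1275 and -0.0975 m)) and x of bell in the frame of drying_rack between -0.015 and 0.015 m and ((y of pad_mushroom in the frame of glue_board between -0.1275 and -0.0975 m and y of mushroom in the frame of drying_rack between 0.0975 and 0.1275 m) or (y of pad_mushroom in the frame of glue_board between -0.0525 and -0.0225 m and y of mushroom in the frame of drying_rack between 0.0225 and 0.0525 m) or (y of pad_mushroom in the frame of glue_board between 0.0225 and 0.0525 m and y of mushroom in the frame of drying_rack between -0.0525 and -0.0225 m) or (y of pad_mushroom in the frame of glue_board between 0.0975 and 0.1275 m and y of mushroom in the frame of drying_rack between -0.1275 and -0.0975 m)) and x of mushroom in the frame of drying_rack between -0.015 and 0.015 m); the robot touches nothing.
It fails at once if a figure fell or was tipped over (more than 0.7 rad) (angle between any of tall, cone, bell, mushroom's own z axis and vertical above 0.7 rad).
It fails at once if a figure was dropped or knocked flying (faster than 0.6 m/s, as after an 18 mm fall, while not held by the fingers) ((linear speed of tall above 0.6 m/s and contact force between tall and the fingers below 0.05 N) or (linear speed of cone above 0.6 m/s and contact force between cone and the fingers below 0.05 N) or (linear speed of bell above 0.6 m/s and contact force between bell and the fingers below 0.05 N) or (linear speed of mushroom above 0.6 m/s and contact force between mushroom and the fingers below 0.05 N)).
It also fails if it takes over 112 s, if anything falls off the work surface, if the arm or the gripper's body presses on something with over 40 N, if the wrist force passes 120 N, or if a joint passes its speed limit or range.

ROBOT

A 6-joint arm with a two-finger parallel gripper is mounted at the origin on the work surface. World frame = base frame: x ahead of the robot, y to its left, z up, the work surface at z = 0. Lengths are in m, angles in rad, forces in N, time in s.
With the tool pointing down it reaches from about 0.425 to 0.95 m from the base axis. Payload 3.5 kg.
Tool frame: the origin (TCP) lies on the centre line of the jaws, within the pads' length; the fingertips stand 14 mm ahead of it and the grasp point (between the pads) lies 5 mm behind it (tips_ahead is the distance from the TCP to the fingertips, in m); y points along the fingers, z is the direction in which the jaws open and shut, and the axes are right-handed (so a half turn about y gives the same grasp; the last joint's range is limited). The gripper opens to 85 mm and grips with 20 to 120 N. Pads are 22 mm wide; open, the fingers measure 114 mm over their backs; the gripper's body (76 mm by 85 mm) begins 54 mm behind the grasp point. The pads swing forward as they close: fully open they stand 13 mm farther back than shut.
Start: joints at [1.003, 0.286, 1.577, -0, 1.279, -0.15], TCP at [0.274, 0.617, 0.245] pointing down, gripper open.
Joint ranges: [-2.77, 2.77], [-0.9, 2.22], [0.21, 2.48], [-1.53, 4.67], [0.24, 2.81], [-2.84, 2.84]. Speed limits (rad/s): [2.79, 2.79, 3.14, 3.14, 3.14, 3.14].

INTERFACE

Orientations are given as a unit quaternion [x, y, z, w].
In Python, from plant import get_state, read_camera, sign_off, tips_ahead gives the robot as it stands.
- The arm moves only by the tool send_rows, never from a script. Its argument "plan" is a list of rows, each a list of 2 entries, a list of its own where there are three numbers: the shift along the tool's x, y, z in units of 12 cm (1.0 is 12 cm), then the turn, a rotation vector about the tool's x, y, z in units of 360 degrees (1.0 is 360 degrees). In form: [[[tx, ty, tz], [rx, ry, rz]], ...]. A call has 1 to 12 rows; each row shifts and turns the commanded pose from where the row before left it, along the tool's axes as they then stand; what a row does not reach is not made up. A row lasts 1/10 s, in which the tool goes at most 50 mm and 8.59 degrees, less where a joint would pass 70% of its speed; a pose out of reach is approached as far as the arm can. A call with a number of a shift or a turn outside -1 to 1 is refused whole. A call with a gripper value outside its range is refused whole. "gripper" is the closure, from 0 (fully open) to 1 (shut), set as the call begins (left out, the last holds). The fingers move at their own pace and stop on an object; "grip_force" is the grip in N (left out, the last holds). Time passes only in rows, so rows that do not move let the fingers close. It gives the time, the measured TCP pose, the force and the opening at its end, in the units of the state.
- get_state(): the state, without advancing time (a new reading comes with each control period).
- read_camera(name): name is "scene" or "top" or "wrist"; returns a dict with "img" (480x640x3 uint8, blue, green, red), "fx", "fy", "cx", "cy" (pixels), "D" ([k1, k2, p1, p2, k3] as OpenCV has them; the pictures are not rectified), "world_from_camera" (4x4, takes a point from camera to world coordinates); the wrist camera has in their place "mount" (4x4, takes a point from camera to tool coordinates, whose origin is the TCP and whose axes are the tool frame's). Camera axes: x right, y down, z forward; pixel columns grow to the right and rows downward; lengths in m; the calibration is good to about 2 mm. A picture is of the moment at which its call begins: read the wrist's pose just before it. There is no depth.
- sign_off(): hands the job in, once; it reports no verdict.
The state is a dict: "time": time; "qpos": joint angles; "dq": joint speeds; "joint_efforts": joint torques, N m; "eef_pos": TCP position; "tcp_rot": TCP orientation; "contact_force": force on the tool from outside, world axes, zero at the start; "wrist_torque": the same for the moment, N m; "opening": opening from 0.0 (shut) to 1.0 (fully open).
Only numpy, scipy, OpenCV 4.12 (cv2) and the standard library are available. Lean on these libraries where they do the work, as an engineer would, in place of code of your own. Each camera call takes 0.05 s, during which the arm holds its last target. There are 200 camera calls.

## Working session

There is one attempt and no reset: what is moved stays moved. The work goes in short steps, Python scripts to look and compute and a tool call to move; the robot and the scene stay as the last step left them, time stands still between calls to the robot, and variables do not carry over. Pictures are saved under pics/ and viewed, about 12 in all and at most 16, crops included, and the job is handed in when it is done.

Besides the shell and the picture viewer there is one more tool, called as name(argument=value, ...), one argument or row to a line, values as JSON. send_rows: Moves the arm, as the interface text tells. Its arguments: {"type":"object","properties":{"plan":{"type":"array"},"gripper":{"type":"number"},"grip_force":{"type":"number"}},"required":["plan"]}

```bash
mkdir -p pics; ls; python3 - <<'E'
from plant import *
import cv2
s=get_state();print(s, tips_ahead if not callable(tips_ahead) else tips_ahead())
for n in("scene","top"):
    c=read_camera(n);cv2.imwrite(f"pics/{n}0.png",c["img"]);print(n,{k:v for k,v in c.items() if k!="img"})
c=read_camera("wrist");print(c["mount"],c["fx"],c["cx"],c["cy"],c["D"])
E
```

```text
pics
{'time': 0.0, 'qpos': array([ 1.00297021e+00,  2.87166739e-01,  1.57821192e+00, -3.37532154e-06,
        1.27862962e+00, -1.50002091e-01]), 'dq': array([-0.00149985, -0.00092195, -0.00069817,  0.00227515, -0.00083064,
       -0.0018872 ]), 'joint_efforts': array([-4.86613080e-04, -4.05989707e+01, -2.92619258e+01, -2.58078717e-04,
        5.74844235e-03, -2.04865501e-06]), 'eef_pos': array([0.27352014, 0.61639285, 0.24392754]), 'tcp_rot': array([ 0.69253186, -0.14694938,  0.14635153, -0.69093179]), 'contact_force': array([-0.48519847, -0.67717213,  0.06356501]), 'wrist_torque': array([-0.01720218, -0.01095013,  0.02558043]), 'opening': 1.0004425962956842} 0.014
scene {'fx': 479.8119060812518, 'fy': 479.8119060812518, 'cx': 316.72304579411264, 'cy': 250.03596351544363, 'D': array([-0.02415063,  0.        ,  0.        ,  0.        ,  0.        ]), 'world_from_camera': array([[ 0.84618906,  0.39110162, -0.36194419,  0.7883347 ],
       [ 0.53287792, -0.61813601,  0.5778832 , -0.49634   ],
       [ 0.00228032, -0.68187051, -0.73146935,  0.67321056],
       [ 0.        ,  0.        , 
[... 169 characters left out ...]
     ,  0.        ,  0.        ,  0.        ]), 'world_from_camera': array([[ 0.0296197 , -0.98720185,  0.15670093,  0.35065083],
       [-0.9995606 , -0.02943154,  0.00352141, -0.00207149],
       [ 0.00113561, -0.15673638, -0.98763982,  0.86319003],
       [ 0.        ,  0.        ,  0.        ,  1.        ]])}
[[-3.73117463e-04  9.48448934e-01  3.16929772e-01 -8.13386602e-02]
 [-1.32319316e-04 -3.16929838e-01  9.48448976e-01 -1.27824297e-01]
 [ 9.99999922e-01  3.11946945e-04  2.43750171e-04  1.06225358e-03]
 [ 0.00000000e+00  0.00000000e+00  0.00000000e+00  1.00000000e+00]] 348.03470310313503 319.0260822164697 237.9175034734528 [-0.06216725  0.          0.          0.          0.        ]
```

View pics/top0.png

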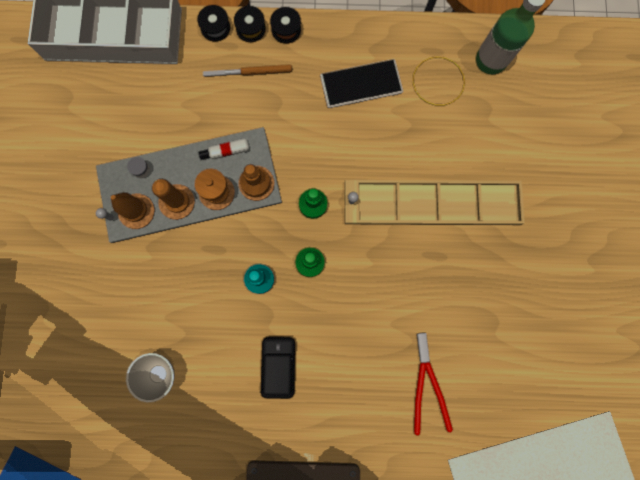

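View pics/scene0.png

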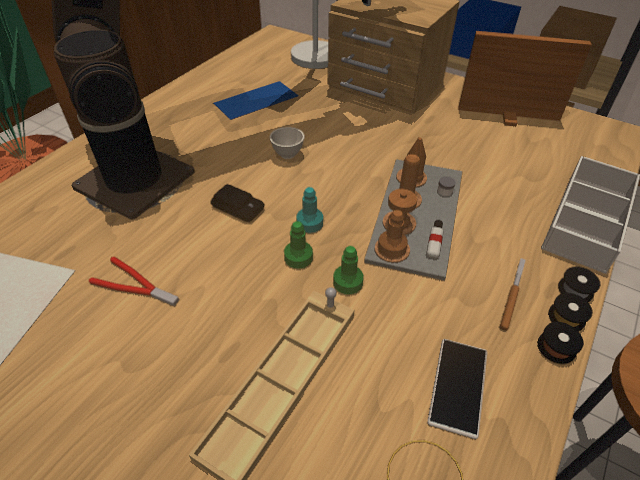

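The candidates in the top view are:

| Thing | Pixel | Choice |
|---|---|---|
| cone | (130,208) | wanted |
| tall | (172,198) | wanted |
| mushroom | (213,188) | wanted |
| brown bell | (255,180) | wanted |
| green bells | (313,203), (310,262) | not wanted |
| turquoise bell | (259,278) | not wanted |
| board post | (103,213), left end | reference |
| rack post | (353,198), left end | reference |

The grey box at (105,30) also resembles the rack and isn't wanted.

```bash
python3 - <<'E'
import cv2,numpy as np
t=cv2.imread("pics/top0.png");s=cv2.imread("pics/scene0.png")
f=lambda im,x0,y0,x1,y1,k:cv2.resize(im[y0:y1,x0:x1],None,fx=k,fy=k,interpolation=cv2.INTER_CUBIC)
cv2.imwrite("pics/cropA.png",f(t,90,120,290,245,4))
a=f(t,330,170,530,235,4);b=f(s,185,280,365,480,1.7)
o=np.zeros((600,800,3),np.uint8);o[:260]=a;o[260:600,:306]=b;b2=f(s,360,130,480,280,2.2);o[260:590,320:584]=b2
cv2.imwrite("pics/cropB.png",o)
g=t.astype(int);m=((g.max(2)-g.min(2)<30)&(g.mean(2)>60)&(g.mean(2)<150)).astype(np.uint8)
m[:120]=0;m[250:]=0;m[:,:90]=0;m[:,290:]=0
c=max(cv2.findContours(m,0,2)[0],key=cv2.contourArea);print(cv2.contourArea(c));r=cv2.minAreaRect(c);print(r,cv2.boxPoints(r))
E
```

```text
13429.5
((183.41006469726562, 185.44383239746094), (78.5509262084961, 183.185546875), 77.00537872314453) [[ 85.331406 167.76967 ]
 [263.8258   126.57866 ]
 [281.4887   203.118   ]
 [102.99432  244.309   ]]
```

View pics/cropA.png

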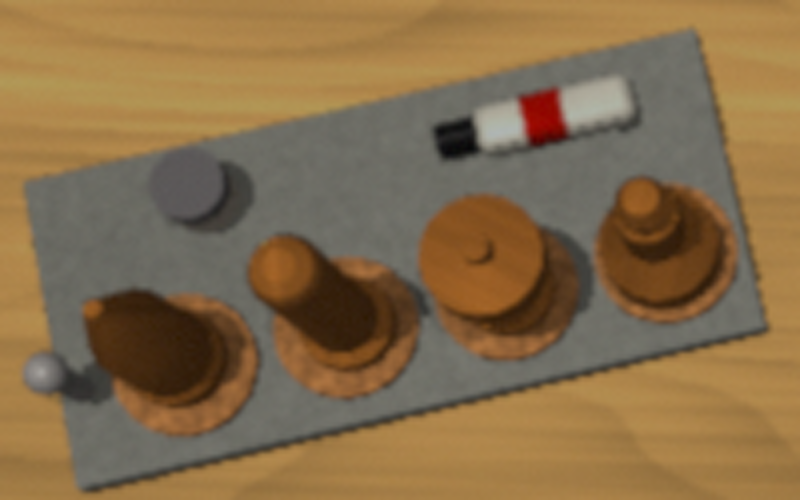

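View pics/cropB.png

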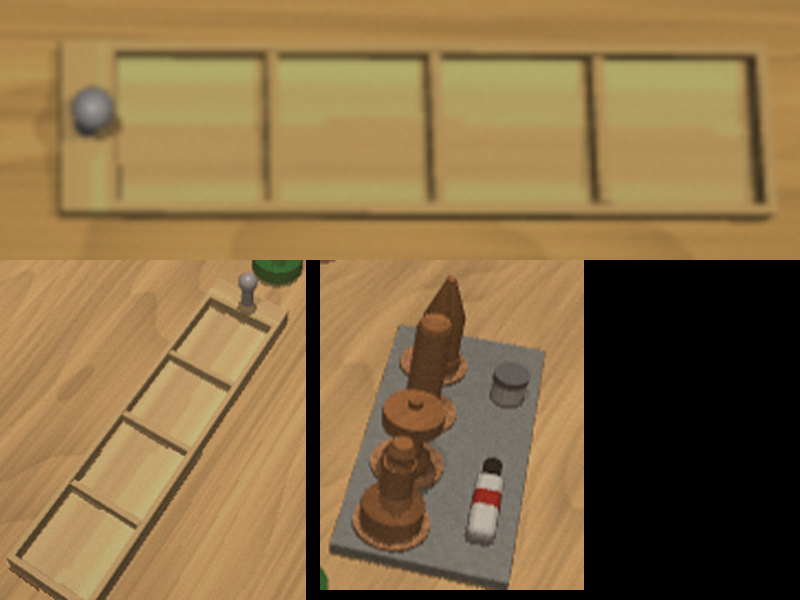

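Crop A confirms the row order from the board's post: cone, tall, mushroom, bell. The pads are partly hidden. Crop B shows the rack's post at its left end, at top-view pixel (353,198).

```bash
cat > h.py <<'E'
import numpy as np,cv2
from plant import *
from scipy.spatial.transform import Rotation as R
def ray(c,uv,T=None):
    T=c["world_from_camera"] if T is None else T
    K=np.array([[c["fx"],0,c["cx"]],[0,c["fy"],c["cy"]],[0,0,1]])
    p=cv2.undistortPoints(np.array(uv,float).reshape(-1,1,2),K,c["D"])[:,0]
    d=np.c_[p,np.ones(len(p))]@T[:3,:3].T
    return T[:3,3],d
def onz(c,uv,z,T=None):
    o,d=ray(c,uv,T);return o+d*((z-o[2])/d[:,2])[:,None]
def tri(rays):
    A=0;b=0
    for o,d in rays:
        d=d.ravel()/np.linalg.norm(d);P=np.eye(3)-np.outer(d,d);A=A+P;b=b+P@o
    x=np.linalg.solve(A,b);return x
def tcpT():
    s=get_state();T=np.eye(4);T[:3,:3]=R.from_quat(s["tcp_rot"]).as_matrix();T[:3,3]=s["eef_pos"];return T
def go(p,yaw=None):
    """shift (12cm units, tool axes now) to TCP p; turn about tool y so jaw axis z aligns with yaw (mod pi)"""
    T=tcpT();print("t",get_state()["time"],"tcp",T[:3,3].round(4),"shift",(T[:3,:3].T@(np.array(p)-T[:3,3])/.12).round(3),end=" ")
    print("tool y",T[:3,1].round(4),"jawyaw",np.degrees(np.arctan2(T[1,2],T[0,2])).round(2),end=" ")
    if yaw is not None:
        a=np.degrees(np.arctan2(T[1,2],T[0,2]));d=(yaw-a+90)%180-90
        print("turn about tool y (units)",(-d/360).round(4),end="")
    print()
E
python3 - <<'E'
from h import *
t=read_camera("top");s=read_camera("scene")
np.set_printoptions(precision=4,suppress=True)
A=lambda p:np.array(p)/4+[90,120]
B=lambda p:np.array(p)/4+[330,170]
S=lambda p:(np.array(p)-[0,260])/1.7+[185,280]
S2=lambda p:(np.array(p)-[320,260])/2.2+[360,130]
bc=A([(22,183),(695,30),(768,328),(80,490)]);bs=S2([(545,350),(508,586),(331,551),(402,326)])
P=onz(t,bc,.012);print("board",P,[np.linalg.norm(P[i]-P[i-1]).round(4) for i in range(4)])
rot=[0,1,2,3]
for i in range(4):print("tri",tri([ray(t,bc[i]),ray(s,bs[i])]))
v=(P[0]-P[1])+(P[3]-P[2]);yaw=np.arctan2(v[1],v[0]);c=P.mean(0)
y=np.array([np.cos(yaw),np.sin(yaw)]);x=np.array([y[1],-y[0]]);print("board y yaw",np.degrees(yaw))
o=c[:2]-.03*x-.011*y;print("origin",o)
for n,k in zip(("cone","tall","mush","bell"),(.1125,.0375,-.0375,-.1125)):print(n,o+k*y)
rc=B([(60,43),(768,45),(773,214),(60,214)]);Q=onz(t,rc,.018);print("rack",Q,[np.linalg.norm(Q[i]-Q[i-1]).round(4) for i in range(4)])
rs=S([(286,317),(210,292),(10,562)])
for i,j in ((0,0),(3,1),(2,2)):print("tri",tri([ray(t,rc[i]),ray(s,rs[j])]))
v=(Q[0]-Q[1])+(Q[3]-Q[2]);yaw=np.arctan2(v[1],v[0]);c=Q.mean(0)
y=np.array([np.cos(yaw),np.sin(yaw)]);x=np.array([y[1],-y[0]]);print("rack y yaw",np.degrees(yaw))
o=c[:2]-.01*y;print("origin",o)
for n,k in zip(("cone","tall","mush","bell"),(-.1125,-.0375,.0375,.1125)):print(n,o+k*y)
# inside centres of compartments on floor: left/right of floor in top pic
E
```

```text
board [[0.6058 0.4038 0.012 ]
 [0.6898 0.0942 0.012 ]
 [0.5471 0.0543 0.012 ]
 [0.4627 0.363  0.012 ]] [np.float64(0.1488), np.float64(0.3208), np.float64(0.1482), np.float64(0.3201)]
tri [0.6067 0.4046 0.0114]
tri [0.6918 0.0949 0.0074]
tri [0.5493 0.055  0.0028]
tri [0.4644 0.3654 0.009 ]
board y yaw 105.23717587133203
origin [0.5503 0.2103]
cone [0.5207 0.3189]
tall [0.5404 0.2465]
mush [0.5601 0.1741]
bell [0.5798 0.1018]
rack [[ 0.5891 -0.0603  0.018 ]
 [ 0.598  -0.3859  0.018 ]
 [ 0.5189 -0.3849  0.018 ]
 [ 0.5092 -0.0618  0.018 ]] [np.float64(0.0799), np.float64(0.3257), np.float64(0.0791), np.float64(0.3233)]
tri [ 0.5906 -0.0617  0.0091]
tri [ 0.5087 -0.0666 -0.0011]
tri [ 0.5207 -0.3882  0.0102]
rack y yaw 91.63577076215505
origin [ 0.5541 -0.2332]
cone [ 0.5573 -0.3457]
tall [ 0.5552 -0.2707]
mush [ 0.553  -0.1957]
bell [ 0.5509 -0.1208]
```

```bash
python3 - <<'E'
from h import *
go([.535,.262,.28],15.24);print(tcpT().round(3))
E
```

```text
t 0.25 tcp [0.2737 0.6167 0.2447] shift [ 3.189 -0.293 -1.818] tool y [-6.e-04 -1.e-03 -1.e+00] jawyaw 66.06 turn about tool y (units) 0.1412
[[ 0.914 -0.001  0.406  0.274]
 [-0.406 -0.001  0.914  0.617]
 [-0.    -1.    -0.001  0.245]
 [ 0.     0.     0.     1.   ]]
```

send_rows(
  plan=[
    [[0.354,-0.033,-0.202],[0,0,0]],
    [[0.354,-0.033,-0.202],[0,0,0]],
    [[0.354,-0.033,-0.202],[0,0,0]],
    [[0.354,-0.033,-0.202],[0,0,0]],
    [[0.354,-0.033,-0.202],[0,0,0]],
    [[0.354,-0.033,-0.202],[0,0,0]],
    [[0.354,-0.033,-0.202],[0,0,0]],
    [[0.354,-0.033,-0.202],[0,0,0]],
    [[0.354,-0.033,-0.202],[0,0,0]],
    [[0,0,0],[0,0.0235,0]],
    [[0,0,0],[0,0.0235,0]],
    [[0,0,0],[0,0.0235,0]],
  ],
  gripper=0,
  grip_force=25,
)

```text
time: 1.45
eef_pos: [0.5351, 0.2616, 0.2808]
tcp_rot: [0.642, -0.298, 0.297, -0.641]
contact_force: [0.8, -0.1, -0.0]
opening: 0.998
```

send_rows(
  plan=[
    [[0,0,0],[0,0.0235,0]],
    [[0,0,0],[0,0.0235,0]],
    [[0,0,0],[0,0.0235,0]],
    [[0,0,0],[0,0,0]],
    [[0,0,0],[0,0,0]],
  ],
)

```text
time: 1.95
eef_pos: [0.5347, 0.2624, 0.2809]
tcp_rot: [0.563, -0.428, 0.428, -0.563]
contact_force: [0.4, -0.0, -0.4]
opening: 1.001
```

```bash
python3 - <<'E'
from h import *
go([.535,.262,.28],15.24);T=tcpT();c=read_camera("wrist");cv2.imwrite("pics/w1.png",c["img"]);np.save("w1T.npy",T@c["mount"])
print((T@c["mount"]).round(3))
E
```

```text
t 1.95 tcp [0.5347 0.2624 0.2809] shift [0.004 0.007 0.002] tool y [-2.e-04 -0.e+00 -1.e+00] jawyaw 15.48 turn about tool y (units) 0.0007
[[ 0.964  0.254  0.084  0.514]
 [ 0.267 -0.914 -0.306  0.342]
 [-0.     0.317 -0.948  0.409]
 [ 0.     0.     0.     1.   ]]
```

View pics/w1.png

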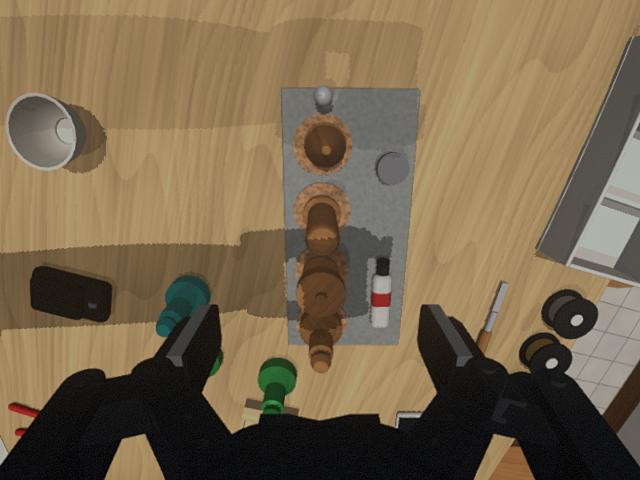

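Wrist view: cone apex at (326,151), tall dome near (322,240), mushroom button (321,297), bell head (320,360). I'll triangulate these with the top view.

```bash
python3 - <<'E'
from h import *
t=read_camera("top");w=read_camera("wrist");T=np.load("w1T.npy")
A=lambda p:np.array(p)/4+[90,120]
pad={"cone":[.5207,.3189],"tall":[.5404,.2465],"mush":[.5601,.1741],"bell":[.5798,.1018]}
for n,a,b,h in (("cone",(92,308),(326,151),.114),("tall",(283,263),(322,241),.118),("mush",(480,248),(321,297),.090),("bell",(641,197),(320,360),.094)):
    x=tri([ray(t,A(a)),ray(w,b,T)]);p=onz(w,b,h,T)[0];q=onz(t,A(a),h)[0]
    print(n,"tri",x.round(4),"exp h",h,"wrist@h",p.round(4),"top@h",q.round(4),"pad",pad[n])
E
```

```text
cone tri [0.5245 0.3217 0.113 ] exp h 0.114 wrist@h [0.5251 0.3216 0.114 ] top@h [0.5237 0.3215 0.114 ] pad [0.5207, 0.3189]
tall tri [0.5436 0.2452 0.1156] exp h 0.118 wrist@h [0.5428 0.2462 0.118 ] top@h [0.5437 0.2443 0.118 ] pad [0.5404, 0.2465]
mush tri [0.5624 0.1734 0.0807] exp h 0.09 wrist@h [0.561  0.1782 0.09  ] top@h [0.5599 0.1714 0.09  ] pad [0.5601, 0.1741]
bell tri [0.5817 0.1045 0.093 ] exp h 0.094 wrist@h [0.5801 0.1057 0.094 ] top@h [0.5828 0.1043 0.094 ] pad [0.5798, 0.1018]
```

```bash
python3 - <<'E'
from h import *
go([.5245,.3215,.16],15.24);go([.5245,.3215,.06],15.24)
E
```

```text
t 2.1 tcp [0.5347 0.2624 0.2809] shift [-0.497  1.007  0.049] tool y [-1.e-04 -0.e+00 -1.e+00] jawyaw 15.39 turn about tool y (units) 0.0004
t 2.1 tcp [0.5347 0.2624 0.2809] shift [-0.497  1.841  0.049] tool y [-1.e-04 -0.e+00 -1.e+00] jawyaw 15.39 turn about tool y (units) 0.0004
```

send_rows(
  plan=[
    [[-0.249,0.2,0.025],[0,0,0]],
    [[-0.249,0.2,0.024],[0,0,0]],
    [[0,0.303,0],[0,0,0]],
    [[0,0.303,0],[0,0,0]],
    [[0,0.2,0],[0,0,0]],
    [[0,0.2,0],[0,0,0]],
    [[0,0.2,0],[0,0,0]],
    [[0,0.12,0],[0,0,0]],
    [[0,0.06,0],[0,0,0]],
    [[0,0.05,0],[0,0,0]],
    [[0,0,0],[0,0,0]],
    [[0,0,0],[0,0,0]],
  ],
)

```text
time: 3.3
eef_pos: [0.5254, 0.3219, 0.0617]
tcp_rot: [-0.562, 0.429, -0.429, 0.563]
contact_force: [0.3, -0.1, 0.4]
opening: 1.0
```

send_rows(
  plan=[
    [[0,0,0],[0,0,0]],
    [[0,0,0],[0,0,0]],
    [[0,0,0],[0,0,0]],
    [[0,0,0],[0,0,0]],
    [[0,0,0],[0,0,0]],
    [[0,0,0],[0,0,0]],
    [[0,0,0],[0,0,0]],
    [[0,0,0],[0,0,0]],
  ],
  gripper=1,
  grip_force=25,
)

```text
time: 4.1
eef_pos: [0.5251, 0.3218, 0.0613]
tcp_rot: [-0.562, 0.429, -0.429, 0.562]
contact_force: [-0.1, 0.2, 4.3]
opening: 0.452
```

```bash
python3 - <<'E'
from h import *
go([.5573,-.3457,.25],1.64);s=get_state();print(s["contact_force"],s["opening"],s["qpos"].round(3))
c=read_camera("wrist");cv2.imwrite("pics/w2.png",c["img"])
E
```

```text
t 4.1 tcp [0.5251 0.3218 0.0613] shift [ 5.436 -1.575 -1.207] tool y [ 1.1e-03  4.0e-04 -1.0e+00] jawyaw 15.3 turn about tool y (units) 0.0379
[-0.11202383  0.20168149  4.29471096] 0.45247722609367375 [0.385 0.368 1.84  0.    0.933 0.118]
```

View pics/w2.png

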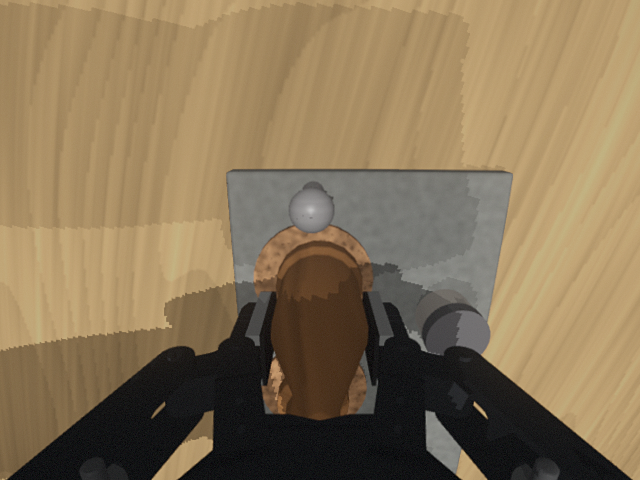

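send_rows(
  plan=[
    [[0,-0.05,0],[0,0,0]],
    [[0,-0.1,0],[0,0,0]],
    [[0,-0.2,0],[0,0,0]],
    [[0,-0.2,0],[0,0,0]],
    [[0,-0.2,0],[0,0.0126,0]],
    [[0,-0.2,0],[0,0.0126,0]],
    [[0,-0.2,0],[0,0.0126,0]],
    [[0.15,0,0],[0,0,0]],
    [[0.25,0,0],[0,0,0]],
    [[0.32,0,0],[0,0,0]],
    [[0.35,0,0],[0,0,0]],
    [[0.35,0,0],[0,0,0]],
  ],
)

```text
time: 5.35
eef_pos: [0.5283, 0.1489, 0.197]
tcp_rot: [0.509, -0.492, 0.492, -0.507]
contact_force: [0.4, -0.1, -0.3]
opening: 0.457
```

send_rows(
  plan=[
    [[0.35,0,0.01],[0,0,0]],
    [[0.35,0,0.01],[0,0,0]],
    [[0.35,0,0.01],[0,0,0]],
    [[0.35,0,0.01],[0,0,0]],
    [[0.35,0,0.01],[0,0,0]],
    [[0.35,0,0.01],[0,0,0]],
    [[0.35,0,0.01],[0,0,0]],
    [[0.35,0,0.01],[0,0,0]],
    [[0.35,0,0.01],[0,0,0]],
    [[0.35,0,0.01],[0,0,0]],
    [[0.3,0,0],[0,0,0]],
    [[0.2,0,0],[0,0,0]],
  ],
)

```text
time: 6.55
eef_pos: [0.5538, -0.331, 0.1968]
tcp_rot: [0.508, -0.494, 0.492, -0.507]
contact_force: [-0.4, 0.3, -1.0]
opening: 0.458
```

send_rows(
  plan=[
    [[0.1,0,0],[0,0,0]],
    [[0.04,0,0],[0,0,0]],
    [[0,0,0],[0,0,0]],
    [[0,0,0],[0,0,0]],
  ],
)

```text
time: 6.95
eef_pos: [0.5562, -0.3437, 0.1983]
tcp_rot: [-0.508, 0.493, -0.492, 0.508]
contact_force: [-1.2, 0.7, -0.2]
opening: 0.458
```

```bash
python3 - <<'E'
from h import *
go([.5573,-.3457,.09],1.64);s=get_state();print(s["contact_force"],s["opening"])
T=tcpT();c=read_camera("wrist");cv2.imwrite("pics/w3.png",c["img"]);np.save("w3T.npy",T@c["mount"])
E
```

```text
t 6.95 tcp [ 0.5562 -0.3437  0.1983] shift [0.018 0.903 0.009] tool y [-6.e-04  9.e-04 -1.e+00] jawyaw 1.77 turn about tool y (units) 0.0004
[-1.21475387  0.69916378 -0.20917017] 0.4579287543000088
```

View pics/w3.png

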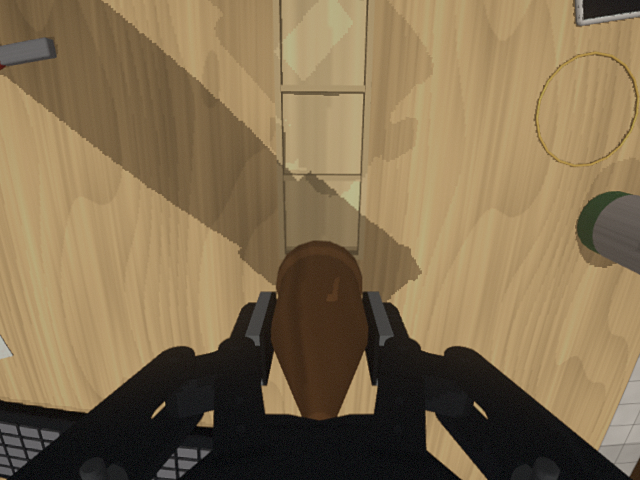

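The cone is held upright. Rack cross lines show at wrist rows of about 90, 174 and 250, and the side walls at columns of about 283 and 365. I'll check the rack position from these.

```bash
python3 - <<'E'
from h import *
w=read_camera("wrist");T=np.load("w3T.npy")
o=np.array([.5541,-.2332]);a=np.radians(91.64);y=np.array([np.cos(a),np.sin(a)]);x=np.array([y[1],-y[0]])
g=cv2.cvtColor(cv2.imread("pics/w3.png"),cv2.COLOR_BGR2GRAY).astype(int)
print("col320",g[60:260:1,330].tolist());print("row130",g[130,270:380].tolist())
for p in ((281,90),(365,90),(324,90),(323,174),(321,250)):
    P=onz(w,[p],.018,T)[0];d=P[:2]-o;print(p,P.round(4),"rack x,y",(d@x).round(4),(d@y).round(4))
E
```

```text
col320 [153, 152, 153, 151, 153, 151, 151, 152, 152, 152, 151, 152, 152, 153, 152, 151, 153, 154, 153, 152, 152, 152, 154, 152, 152, 150, 149, 148, 149, 150, 150, 117, 86, 94, 94, 102, 157, 157, 154, 153, 154, 153, 154, 153, 154, 153, 156, 156, 158, 160, 161, 161, 162, 162, 162, 162, 163, 162, 161, 163, 162, 162, 162, 163, 164, 162, 161, 162, 161, 160, 162, 161, 163, 160, 161, 162, 162, 161, 162, 162, 161, 160, 160, 162, 162, 162, 162, 162, 161, 162, 161, 159, 160, 160, 162, 160, 160, 160, 161, 162, 161, 160, 161, 162, 160, 161, 161, 161, 160, 160, 160, 161, 163, 137, 93, 125, 150, 148, 148, 147, 150, 158, 160, 159, 161, 160, 151, 136, 120, 98, 96, 99, 98, 98, 99, 99, 97, 109, 120, 120, 118, 118, 119, 119, 120, 118, 119, 115, 118, 118, 117, 119, 118, 116, 117, 117, 118, 117, 118, 118, 119, 118, 118, 118, 117, 114, 117, 117, 119, 117, 117, 118, 117, 118, 116, 117, 114, 117, 114, 118, 111, 86, 56, 49, 50, 52, 53, 56, 60, 59, 61, 59, 59, 62, 60, 56, 54, 52, 52, 52]
row130 [132, 130, 132, 135, 136, 139, 149, 149, 148, 150, 150, 140, 74, 108, 158, 161, 159, 159, 161, 162, 164, 162, 161, 161, 161, 157, 157, 155, 151, 151, 150, 149, 148, 148, 147, 149, 151, 152, 151, 149, 151, 151, 151, 151, 149, 149, 149, 150, 150, 152, 152, 153, 151, 152, 152, 153, 157, 157, 163, 162, 162, 162, 162, 160, 162, 160, 160, 161, 160, 160, 158, 158, 159, 160, 161, 161, 163, 164, 164, 166, 165, 167, 167, 167, 169, 167, 168, 168, 166, 166, 168, 153, 99, 105, 144, 151, 150, 149, 148, 144, 142, 141, 140, 141, 136, 134, 132, 130, 129, 127]
(281, 90) [ 0.522  -0.2362  0.018 ] rack x,y -0.0322 -0.0021
(365, 90) [ 0.5914 -0.234   0.018 ] rack x,y 0.0372 -0.0019
(324, 90) [ 0.5575 -0.2352  0.018 ] rack x,y 0.0033 -0.0021
(323, 174) [ 0.5591 -0.3046  0.018 ] rack x,y 0.0029 -0.0715
(321, 250) [ 0.5597 -0.376   0.018 ] rack x,y 0.0015 -0.1429
```

send_rows(
  plan=[
    [[0.009,0.1,0.012],[0,0,0]],
    [[0.009,0.2,0],[0,0,0]],
    [[0,0.25,0],[0,0,0]],
    [[0,0.25,0],[0,0,0]],
    [[0,0.15,0],[0,0,0]],
    [[0,0.1,0],[0,0,0]],
    [[0,0.06,0],[0,0,0]],
    [[0,0.05,0],[0,0,0]],
    [[0,0,0],[0,0,0]],
    [[0,0,0],[0,0,0]],
  ],
)

```text
time: 8.05
eef_pos: [0.5585, -0.3476, 0.0605]
tcp_rot: [-0.507, 0.492, -0.493, 0.507]
contact_force: [-0.4, 0.2, -0.5]
opening: 0.452
```

send_rows(
  plan=[
    [[-0.01,0.025,0],[0,0,0]],
    [[0,0.025,0],[0,0,0]],
    [[0,0.015,0],[0,0,0]],
    [[0,0.015,0],[0,0,0]],
    [[0,0,0],[0,0,0]],
    [[0,0,0],[0,0,0]],
  ],
)

```text
time: 8.65
eef_pos: [0.5579, -0.346, 0.0504]
tcp_rot: [0.507, -0.493, 0.493, -0.507]
contact_force: [-1.7, 0.8, 3.0]
opening: 0.458
```

send_rows(
  plan=[
    [[0,0,0],[0,0,0]],
    [[0,0,0],[0,0,0]],
    [[0,0,0],[0,0,0]],
    [[0,0,0],[0,0,0]],
    [[0,-0.03,0],[0,0,0]],
    [[0,-0.06,0],[0,0,0]],
    [[0,-0.1,0],[0,0,0]],
    [[0,-0.2,0],[0,0,0]],
    [[0,-0.3,0],[0,0,0]],
    [[0,-0.3,0],[0,0,0]],
    [[0,-0.3,0],[0,0,0]],
    [[0,-0.2,0],[0,0,0]],
  ],
  gripper=0,
)

```text
time: 9.85
eef_pos: [0.5588, -0.3466, 0.2339]
tcp_rot: [-0.507, 0.49, -0.495, 0.507]
contact_force: [0.3, -0.3, -0.1]
opening: 1.004
```

```bash
python3 - <<'E'
from h import *
go([.5435,.2455,.23],15.24);s=get_state();print(s["contact_force"],s["opening"])
t=read_camera("top")["img"];T=tcpT()
cv2.imwrite("pics/t4.png",cv2.resize(t[90:260,300:560],None,fx=3,fy=3))
E
```

```text
t 9.85 tcp [ 0.5588 -0.3466  0.2339] shift [-4.935  0.012  0.019] tool y [ 0.0046 -0.0039 -1.    ] jawyaw 1.7 turn about tool y (units) -0.0376
[ 0.28939729 -0.27361541 -0.06005446] 1.003665122463601
```

View pics/t4.png

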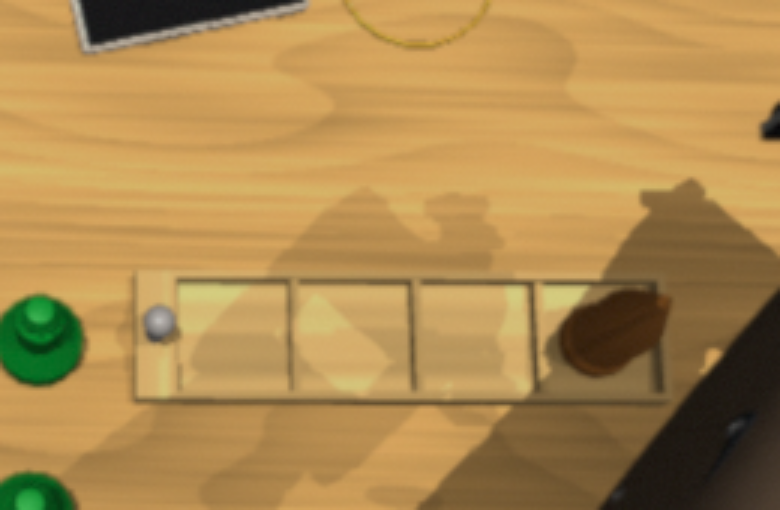

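The cone stands upright in the compartment farthest from the rack's post. Next is the tall figure.

send_rows(
  plan=[
    [[-0.3,0,0],[0,0,0]],
    [[-0.41,0,0],[0,0,0]],
    [[-0.41,0,0],[0,0,0]],
    [[-0.41,0,0],[0,0,0]],
    [[-0.41,0,0],[0,0,0]],
    [[-0.41,0,0],[0,0,0]],
    [[-0.41,0,0],[0,0,0]],
    [[-0.41,0,0],[0,0,0]],
    [[-0.41,0,0],[0,0,0]],
    [[-0.41,0,0],[0,0,0]],
    [[-0.4,0,0.01],[0,0,0]],
    [[-0.4,0,0.01],[0,0,0]],
  ],
)

```text
time: 11.1
eef_pos: [0.5429, 0.2308, 0.2298]
tcp_rot: [-0.507, 0.492, -0.493, 0.508]
contact_force: [0.2, -0.2, -0.2]
opening: 0.999
```

send_rows(
  plan=[
    [[-0.145,0,0],[0,-0.0188,0]],
    [[0,0,0],[0,-0.0188,0]],
    [[0,0,0],[0,0,0]],
    [[0,0,0],[0,0,0]],
  ],
)

```text
time: 11.5
eef_pos: [0.5427, 0.246, 0.2291]
tcp_rot: [-0.561, 0.43, -0.43, 0.561]
contact_force: [0.3, 0.6, 0.1]
opening: 1.0
```

```bash
python3 - <<'E'
from h import *
go([.5435,.2455,.071],15.24)
c=read_camera("wrist");cv2.imwrite("pics/w5.png",c["img"])
E
```

```text
t 11.5 tcp [0.5427 0.246  0.2291] shift [0.006 1.318 0.004] tool y [ 6.e-04  1.e-04 -1.e+00] jawyaw 15.08 turn about tool y (units) -0.0004
```

send_rows(
  plan=[
    [[0.006,0.2,0.004],[0,0,0]],
    [[0,0.3,0],[0,0,0]],
    [[0,0.3,0],[0,0,0]],
    [[0,0.2,0],[0,0,0]],
    [[0,0.15,0],[0,0,0]],
    [[0,0.1,0],[0,0,0]],
    [[0,0.068,0],[0,0,0]],
    [[0,0,0],[0,0,0]],
    [[0,0,0],[0,0,0]],
    [[0,0,0],[0,0,0]],
  ],
)

```text
time: 12.55
eef_pos: [0.5443, 0.2458, 0.0719]
tcp_rot: [-0.561, 0.429, -0.43, 0.562]
contact_force: [-0.6, 0.3, 0.3]
opening: 1.005
```

send_rows(
  plan=[
    [[0,0,0],[0,0,0]],
    [[0,0,0],[0,0,0]],
    [[0,0,0],[0,0,0]],
    [[0,0,0],[0,0,0]],
    [[0,0,0],[0,0,0]],
    [[0,0,0],[0,0,0]],
    [[0,0,0],[0,0,0]],
    [[0,0,0],[0,0,0]],
    [[0,0,0],[0,0,0]],
    [[0,0,0],[0,0,0]],
  ],
  gripper=1,
  grip_force=25,
)

```text
time: 13.55
eef_pos: [0.5435, 0.2456, 0.0707]
tcp_rot: [-0.562, 0.429, -0.429, 0.562]
contact_force: [-1.6, -0.3, 2.5]
opening: 0.367
```

```bash
python3 - <<'E'
from h import *
go([.5563,-.2707,.22],1.64)
c=read_camera("wrist");cv2.imwrite("pics/w6.png",c["img"])
E
```

```text
t 13.55 tcp [0.5435 0.2456 0.0707] shift [ 4.18  -1.244 -1.027] tool y [ 2.e-04  1.e-04 -1.e+00] jawyaw 15.23 turn about tool y (units) 0.0377
```

View pics/w6.png

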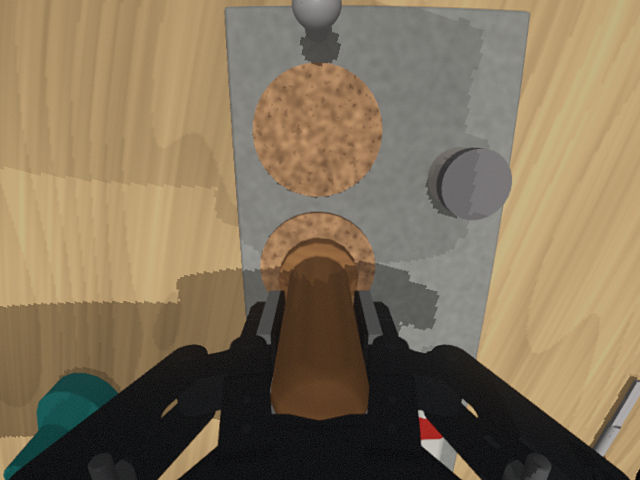

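The tall figure is gripped: the opening is 31 mm and it's upright on its pad.

send_rows(
  plan=[
    [[0,-0.05,0],[0,0,0]],
    [[0,-0.1,0],[0,0,0]],
    [[0,-0.2,0],[0,0,0]],
    [[0,-0.2,0],[0,0,0]],
    [[0,-0.2,0],[0,0.0126,0]],
    [[0,-0.2,0],[0,0.0126,0]],
    [[0,-0.17,0],[0,0.0125,0]],
    [[0.15,0,0],[0,0,0]],
    [[0.25,0,0],[0,0,0]],
    [[0.32,0,0],[0,0,0]],
    [[0.35,0,0],[0,0,0]],
    [[0.35,0,0],[0,0,0]],
  ],
)

```text
time: 14.8
eef_pos: [0.5481, 0.074, 0.2056]
tcp_rot: [-0.507, 0.492, -0.493, 0.508]
contact_force: [0.8, -0.4, -0.6]
opening: 0.364
```

send_rows(
  plan=[
    [[0.35,0,0],[0,0,0]],
    [[0.35,0,0],[0,0,0]],
    [[0.35,0,0],[0,0,0]],
    [[0.35,0,0],[0,0,0]],
    [[0.35,0,0],[0,0,0]],
    [[0.35,0,0],[0,0,0]],
    [[0.3,0,0],[0,0,0]],
    [[0.25,0,0],[0,0,0]],
    [[0.15,0,0],[0,0,0]],
    [[0.084,0,0],[0,0,0]],
    [[0,0,0],[0,0,0]],
    [[0,0,0],[0,0,0]],
  ],
)

```text
time: 16.0
eef_pos: [0.5584, -0.2696, 0.2048]
tcp_rot: [-0.507, 0.493, -0.492, 0.508]
contact_force: [-0.7, -0.1, -0.8]
opening: 0.365
```

```bash
python3 - <<'E'
from h import *
go([.5563,-.2707,.0605],1.64);s=get_state();print(s["contact_force"],s["opening"])
E
```

```text
t 16.0 tcp [ 0.5584 -0.2696  0.2048] shift [ 0.01   1.203 -0.017] tool y [-3.e-04  9.e-04 -1.e+00] jawyaw 1.7 turn about tool y (units) 0.0002
[-0.69764308 -0.12064351 -0.81918598] 0.3654718304320144
```

send_rows(
  plan=[
    [[0.01,0.1,-0.015],[0,0,0]],
    [[0,0.2,0],[0,0,0]],
    [[0,0.25,0],[0,0,0]],
    [[0,0.25,0],[0,0,0]],
    [[0,0.15,0],[0,0,0]],
    [[0,0.1,0],[0,0,0]],
    [[0,0.05,0],[0,0,0]],
    [[0,0.03,0],[0,0,0]],
    [[0,0.02,0],[0,0,0]],
    [[0,0.02,0],[0,0,0]],
    [[0,0.015,0],[0,0,0]],
    [[0,0,0],[0,0,0]],
  ],
)

```text
time: 17.2
eef_pos: [0.5567, -0.272, 0.0629]
tcp_rot: [-0.507, 0.493, -0.493, 0.507]
contact_force: [-0.4, -0.5, -1.0]
opening: 0.369
```

send_rows(
  plan=[
    [[0,0.01,0],[0,0,0]],
    [[0,0.01,0],[0,0,0]],
    [[0,0,0],[0,0,0]],
    [[0,0,0],[0,0,0]],
  ],
)

```text
time: 17.6
eef_pos: [0.5566, -0.2719, 0.0603]
tcp_rot: [0.507, -0.493, 0.493, -0.507]
contact_force: [-0.5, 0.3, -0.6]
opening: 0.372
```

send_rows(
  plan=[
    [[0,0.006,0],[0,0,0]],
    [[0,0.004,0],[0,0,0]],
    [[0,0,0],[0,0,0]],
  ],
)

```text
time: 17.9
eef_pos: [0.5567, -0.2721, 0.0597]
tcp_rot: [0.507, -0.493, 0.493, -0.507]
contact_force: [-2.0, 0.6, 3.9]
opening: 0.37
```

send_rows(
  plan=[
    [[0,0,0],[0,0,0]],
    [[0,0,0],[0,0,0]],
    [[0,0,0],[0,0,0]],
    [[0,0,0],[0,0,0]],
    [[0,-0.03,0],[0,0,0]],
    [[0,-0.06,0],[0,0,0]],
    [[0,-0.1,0],[0,0,0]],
    [[0,-0.2,0],[0,0,0]],
    [[0,-0.3,0],[0,0,0]],
    [[0,-0.3,0],[0,0,0]],
    [[0,-0.25,0],[0,0,0]],
    [[0,-0.15,0],[0,0,0]],
  ],
  gripper=0,
)

```text
time: 19.1
eef_pos: [0.5577, -0.2727, 0.2311]
tcp_rot: [-0.507, 0.49, -0.495, 0.508]
contact_force: [0.9, 0.0, -0.0]
opening: 0.996
```

```bash
python3 - <<'E'
from h import *
go([.561,.1755,.23],15.24);s=get_state();print(s["contact_force"],s["opening"])
t=read_camera("top")["img"]
cv2.imwrite("pics/t7.png",np.vstack([cv2.resize(t[150:250,320:540],None,fx=3,fy=3)]))
E
```

```text
t 19.1 tcp [ 0.5577 -0.2727  0.2311] shift [-3.732 -0.005  0.136] tool y [ 0.0054 -0.0039 -1.    ] jawyaw 1.67 turn about tool y (units) -0.0377
[ 0.86566625  0.01035161 -0.01108309] 0.9957330471224194
```

View pics/t7.png

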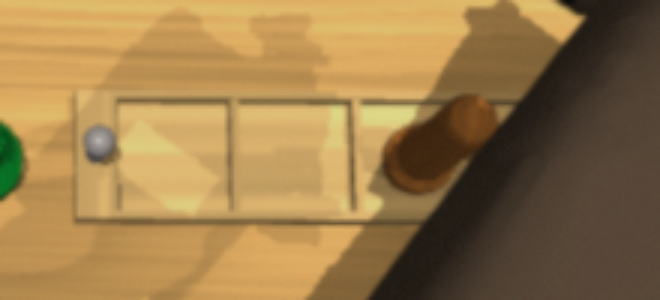

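The tall figure stands upright in its compartment, with its foot at crop pixel (417,165). Next is the mushroom. Its two readings differed by 7 mm in y, so I'll look again on the way.

send_rows(
  plan=[
    [[-0.25,0,0.01],[0,0,0]],
    [[-0.4,0,0.02],[0,0,0]],
    [[-0.4,0,0.02],[0,0,0]],
    [[-0.4,0,0.02],[0,0,0]],
    [[-0.4,0,0.02],[0,0,0]],
    [[-0.4,0,0.02],[0,0,0]],
    [[-0.4,0,0.02],[0,0,0]],
    [[-0.4,0,0],[0,0,0]],
    [[-0.4,0,0],[0,-0.0188,0]],
    [[-0.1,0,0],[0,-0.0188,0]],
    [[0,0,0],[0,0,0]],
    [[0,0,0],[0,0,0]],
  ],
)

```text
time: 20.35
eef_pos: [0.5583, 0.154, 0.2259]
tcp_rot: [0.561, -0.43, 0.43, -0.561]
contact_force: [-0.1, -1.6, 0.6]
opening: 0.998
```

```bash
python3 - <<'E'
from h import *
go([.561,.1745,.23],15.24);T=tcpT()
c=read_camera("wrist");cv2.imwrite("pics/w8.png",c["img"]);np.save("w8T.npy",T@c["mount"])
E
```

```text
t 20.35 tcp [0.5583 0.154  0.2259] shift [-0.159 -0.034  0.066] tool y [ 0.e+00 -5.e-04 -1.e+00] jawyaw 15.08 turn about tool y (units) -0.0004
```

View pics/w8.png

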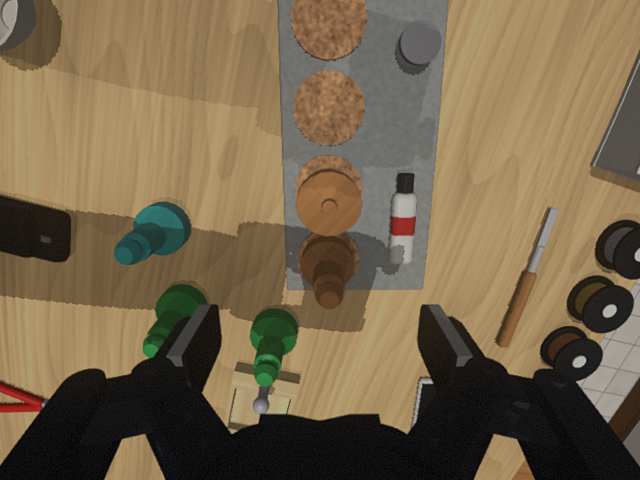

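Mushroom button at (329,206), cap centre at (328,202); bell head at (329,292).

```bash
python3 - <<'E'
from h import *
t=read_camera("top");w=read_camera("wrist");T=np.load("w8T.npy");T1=np.load("w1T.npy")
A=lambda p:np.array(p)/4+[90,120]
for n,a,b1,b,h in (("mush",(480,244),(321,297),(329,206),.090),("bell",(641,197),(320,360),(329,292),.094)):
    print(n,"tri",tri([ray(t,A(a)),ray(w,b,T)]).round(4),"w8@h",onz(w,b,h,T)[0].round(4),"wrist pair",tri([ray(w,b1,T1),ray(w,b,T)]).round(4))
print("cap centre z=.079",onz(w,[(328,202)],.079,T)[0])
E
```

```text
mush tri [0.5629 0.1736 0.0821] w8@h [0.5613 0.1757 0.09  ] wrist pair [0.5622 0.1738 0.0815]
bell tri [0.5822 0.1048 0.092 ] w8@h [0.5807 0.1062 0.094 ] wrist pair [0.5801 0.1069 0.0956]
cap centre z=.079 [0.56063452 0.17623788 0.079     ]
```

send_rows(
  plan=[
    [[-0.081,0.1,0.036],[0,0,0]],
    [[-0.081,0.2,0.036],[0,0,0]],
    [[0,0.3,0],[0,0,0]],
    [[0,0.25,0],[0,0,0]],
    [[0,0.2,0],[0,0,0]],
    [[0,0.15,0],[0,0,0]],
    [[0,0.1,0],[0,0,0]],
    [[0,0.05,0],[0,0,0]],
    [[0,0,0],[0,0,0]],
    [[0,0,0],[0,0,0]],
  ],
)

```text
time: 21.5
eef_pos: [0.5624, 0.1753, 0.0647]
tcp_rot: [-0.561, 0.429, -0.43, 0.562]
contact_force: [-0.7, -0.3, 0.8]
opening: 0.995
```

send_rows(
  plan=[
    [[0,0,0],[0,0,0]],
    [[0,0,0],[0,0,0]],
    [[0,0,0],[0,0,0]],
    [[0,0,0],[0,0,0]],
    [[0,0,0],[0,0,0]],
    [[0,0,0],[0,0,0]],
    [[0,0,0],[0,0,0]],
    [[0,0,0],[0,0,0]],
    [[0,0,0],[0,0,0]],
  ],
  gripper=1,
  grip_force=25,
)

```text
time: 22.4
eef_pos: [0.5623, 0.1753, 0.065]
tcp_rot: [-0.561, 0.429, -0.43, 0.562]
contact_force: [-1.5, -0.0, 5.9]
opening: 0.617
```

```bash
python3 - <<'E'
from h import *
go([.5542,-.1957,.2],1.64)
c=read_camera("wrist");cv2.imwrite("pics/w9.png",c["img"])
E
```

```text
t 22.4 tcp [0.5623 0.1753 0.065 ] shift [ 2.966 -1.125 -0.874] tool y [ 1.4e-03  2.0e-04 -1.0e+00] jawyaw 15.2 turn about tool y (units) 0.0377
```

View pics/w9.png

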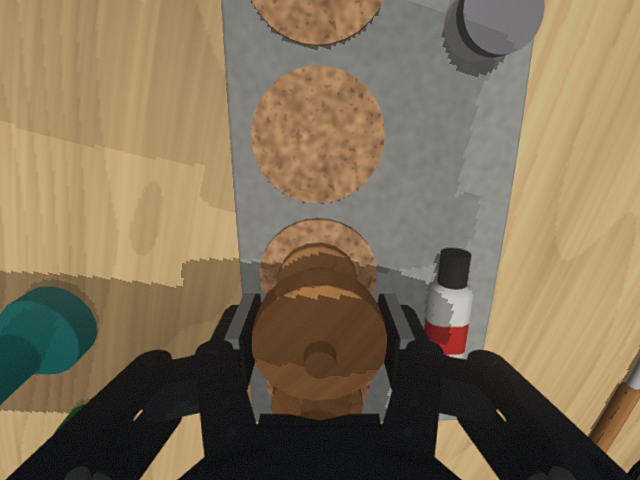

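send_rows(
  plan=[
    [[0,-0.05,0],[0,0,0]],
    [[0,-0.1,0],[0,0,0]],
    [[0,-0.2,0],[0,0,0]],
    [[0,-0.2,0],[0,0,0]],
    [[0,-0.2,0],[0,0.0126,0]],
    [[0,-0.2,0],[0,0.0126,0]],
    [[0,-0.2,0],[0,0.0125,0]],
    [[0.15,0,0],[0,0,0]],
    [[0.25,0,-0.02],[0,0,0]],
    [[0.3,0,-0.02],[0,0,0]],
    [[0.33,0,-0.02],[0,0,0]],
    [[0.33,0,-0.02],[0,0,0]],
  ],
)

```text
time: 23.65
eef_pos: [0.5563, 0.0107, 0.2024]
tcp_rot: [-0.507, 0.493, -0.493, 0.507]
contact_force: [0.1, -0.0, -1.4]
opening: 0.616
```

send_rows(
  plan=[
    [[0.33,0,-0.02],[0,0,0]],
    [[0.33,0,-0.02],[0,0,0]],
    [[0.33,0,-0.02],[0,0,0]],
    [[0.3,0,-0.016],[0,0,0]],
    [[0.22,0,0],[0,0,0]],
    [[0.14,0,0],[0,0,0]],
    [[0.078,0,0],[0,0,0]],
    [[0,0,0],[0,0,0]],
    [[0,0,0],[0,0,0]],
  ],
)

```text
time: 24.55
eef_pos: [0.5534, -0.1948, 0.2018]
tcp_rot: [-0.507, 0.493, -0.492, 0.507]
contact_force: [0.2, -0.1, 0.5]
opening: 0.62
```

```bash
python3 - <<'E'
from h import *
go([.5552,-.1957,.055],1.64);s=get_state();print(s["contact_force"],s["opening"])
E
```

```text
t 24.55 tcp [ 0.5534 -0.1948  0.2018] shift [0.009 1.223 0.015] tool y [-4.e-04  7.e-04 -1.e+00] jawyaw 1.66 turn about tool y (units) 0.0001
[ 0.23696824 -0.12903255  0.51804102] 0.6197456878735697
```

send_rows(
  plan=[
    [[0.009,0.1,0.012],[0,0,0]],
    [[0,0.2,0],[0,0,0]],
    [[0,0.25,0],[0,0,0]],
    [[0,0.25,0],[0,0,0]],
    [[0,0.15,0],[0,0,0]],
    [[0,0.1,0],[0,0,0]],
    [[0,0.05,0],[0,0,0]],
    [[0,0.04,0],[0,0,0]],
    [[0,0.03,0],[0,0,0]],
    [[0,0.02,0],[0,0,0]],
    [[0,0.015,0],[0,0,0]],
    [[0,0,0],[0,0,0]],
  ],
)

```text
time: 25.75
eef_pos: [0.555, -0.1968, 0.0575]
tcp_rot: [-0.507, 0.493, -0.493, 0.507]
contact_force: [-0.4, -0.2, 0.2]
opening: 0.617
```

send_rows(
  plan=[
    [[0,0.01,0],[0,0,0]],
    [[0,0,0],[0,0,0]],
    [[0,0,0],[0,0,0]],
  ],
)

```text
time: 26.05
eef_pos: [0.555, -0.1968, 0.0562]
tcp_rot: [-0.507, 0.493, -0.493, 0.507]
contact_force: [0.5, 0.7, -0.2]
opening: 0.616
```

send_rows(
  plan=[
    [[0,0.008,0],[0,0,0]],
    [[0,0.005,0],[0,0,0]],
    [[0,0,0],[0,0,0]],
    [[0,0,0],[0,0,0]],
  ],
)

```text
time: 26.45
eef_pos: [0.5549, -0.1967, 0.0545]
tcp_rot: [0.507, -0.493, 0.493, -0.507]
contact_force: [-0.2, 1.1, -0.7]
opening: 0.616
```

send_rows(
  plan=[
    [[0,0.006,0],[0,0,0]],
    [[0,0.004,0],[0,0,0]],
    [[0,0,0],[0,0,0]],
    [[0,0,0],[0,0,0]],
  ],
)

```text
time: 26.85
eef_pos: [0.5551, -0.1969, 0.0541]
tcp_rot: [0.507, -0.493, 0.493, -0.507]
contact_force: [-2.8, 1.0, 5.2]
opening: 0.615
```

send_rows(
  plan=[
    [[0,0,0],[0,0,0]],
    [[0,0,0],[0,0,0]],
    [[0,0,0],[0,0,0]],
    [[0,0,0],[0,0,0]],
    [[0,-0.03,0],[0,0,0]],
    [[0,-0.06,0],[0,0,0]],
    [[0,-0.1,0],[0,0,0]],
    [[0,-0.2,0],[0,0,0]],
    [[0,-0.3,0],[0,0,0]],
    [[0,-0.3,0],[0,0,0]],
    [[0,-0.25,0],[0,0,0]],
    [[0,-0.1,0],[0,0,0]],
  ],
  gripper=0,
)

```text
time: 28.05
eef_pos: [0.5567, -0.1976, 0.2197]
tcp_rot: [-0.506, 0.49, -0.496, 0.508]
contact_force: [-0.1, -0.9, 1.0]
opening: 1.005
```

```bash
python3 - <<'E'
from h import *
go([.581,.1055,.22],15.24);s=get_state();print(s["contact_force"],s["opening"])
t=read_camera("top")["img"]
cv2.imwrite("pics/t10.png",cv2.resize(t[150:250,320:540],None,fx=3,fy=3))
E
```

```text
t 28.05 tcp [ 0.5567 -0.1976  0.2197] shift [-2.519 -0.011  0.274] tool y [ 0.0074 -0.0042 -1.    ] jawyaw 1.63 turn about tool y (units) -0.0378
[-0.09394776 -0.88610444  0.99343369] 1.0046139284111726
```

View pics/t10.png

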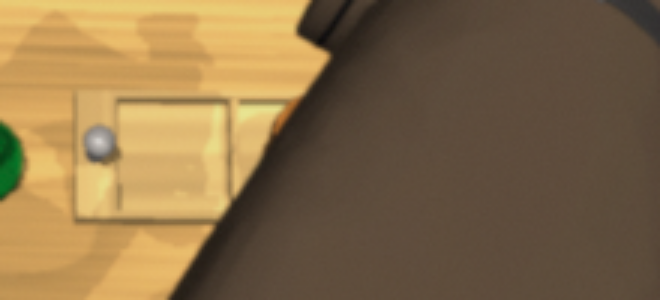

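The arm hides the mushroom here, so I'll check it later. Next is the bell.

send_rows(
  plan=[
    [[-0.25,0,0.03],[0,0,0]],
    [[-0.38,0,0.04],[0,0,0]],
    [[-0.4,0,0.04],[0,0,0]],
    [[-0.4,0,0.04],[0,0,0]],
    [[-0.4,0,0.04],[0,0,0]],
    [[-0.39,0,0.04],[0,0,0]],
    [[-0.3,0,0.044],[0,-0.0188,0]],
    [[0,0,0],[0,-0.0188,0]],
    [[0,0,0],[0,0,0]],
    [[0,0,0],[0,0,0]],
    [[0,0,0],[0,0,0]],
  ],
)

```text
time: 29.2
eef_pos: [0.5789, 0.1057, 0.2134]
tcp_rot: [0.561, -0.431, 0.43, -0.561]
contact_force: [-0.2, 0.1, 0.1]
opening: 1.002
```

```bash
python3 - <<'E'
from h import *
go([.581,.1055,.066],15.24)
t=read_camera("top")["img"]
cv2.imwrite("pics/t11.png",cv2.resize(t[150:250,320:540],None,fx=3,fy=3))
E
```

```text
t 29.2 tcp [0.5789 0.1057 0.2134] shift [0.006 1.229 0.018] tool y [-0.0012 -0.     -1.    ] jawyaw 14.99 turn about tool y (units) -0.0007
```

View pics/t11.png

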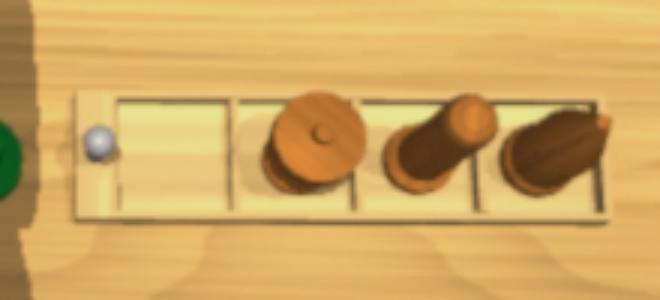

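The mushroom, tall figure and cone all stand upright in compartments 2 to 4 counted from the post, as planned. Now I'll pick the bell.

send_rows(
  plan=[
    [[0.006,0.2,0.018],[0,0,0]],
    [[0,0.3,0],[0,0,0]],
    [[0,0.25,0],[0,0,0]],
    [[0,0.2,0],[0,0,0]],
    [[0,0.15,0],[0,0,0]],
    [[0,0.08,0],[0,0,0]],
    [[0,0.04,0],[0,0,0]],
    [[0,0,0],[0,0,0]],
    [[0,0,0],[0,0,0]],
  ],
)

```text
time: 30.15
eef_pos: [0.5823, 0.1062, 0.0689]
tcp_rot: [-0.561, 0.429, -0.43, 0.562]
contact_force: [0.4, -0.1, 0.6]
opening: 1.002
```

send_rows(
  plan=[
    [[0,0,0],[0,0,0]],
    [[0,0,0],[0,0,0]],
    [[0,0,0],[0,0,0]],
    [[0,0,0],[0,0,0]],
    [[0,0,0],[0,0,0]],
    [[0,0,0],[0,0,0]],
    [[0,0,0],[0,0,0]],
    [[0,0,0],[0,0,0]],
    [[0,0,0],[0,0,0]],
    [[0,0,0],[0,0,0]],
  ],
  gripper=1,
  grip_force=25,
)

```text
time: 31.15
eef_pos: [0.5819, 0.1064, 0.0682]
tcp_rot: [-0.561, 0.429, -0.43, 0.562]
contact_force: [0.8, 1.1, 3.9]
opening: 0.318
```

```bash
python3 - <<'E'
from h import *
go([.5519,-.1208,.2],1.64)
c=read_camera("wrist");cv2.imwrite("pics/w12.png",c["img"])
E
```

```text
t 31.15 tcp [0.5819 0.1064 0.0682] shift [ 1.762 -1.099 -0.735] tool y [ 8.e-04  1.e-04 -1.e+00] jawyaw 15.16 turn about tool y (units) 0.0376
```

View pics/w12.png

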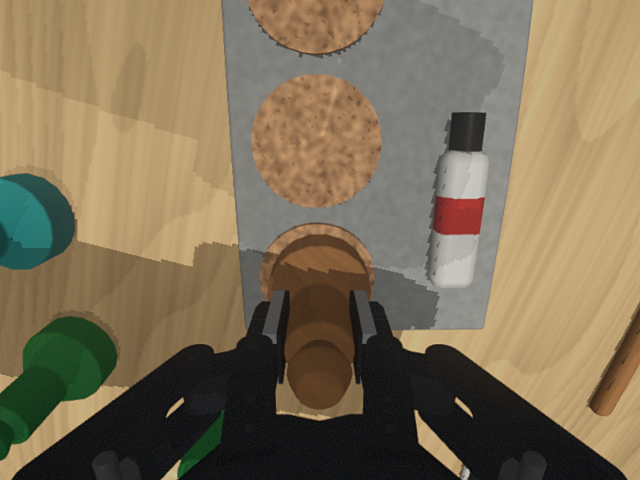

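The bell is gripped on its column with a 27 mm opening.

send_rows(
  plan=[
    [[0,-0.05,0],[0,0,0]],
    [[0,-0.1,0],[0,0,0]],
    [[0,-0.2,0],[0,0,0]],
    [[0,-0.2,0],[0,0,0]],
    [[0,-0.2,0],[0,0.0126,0]],
    [[0,-0.2,0],[0,0.0126,0]],
    [[0,-0.17,0],[0,0.0125,0]],
    [[0.12,0,-0.02],[0,0,0]],
    [[0.2,0,-0.04],[0,0,0]],
    [[0.28,0,-0.05],[0,0,0]],
    [[0.3,0,-0.05],[0,0,0]],
    [[0.3,0,-0.05],[0,0,0]],
  ],
)

```text
time: 32.4
eef_pos: [0.5587, -0.0401, 0.2006]
tcp_rot: [0.508, -0.493, 0.492, -0.507]
contact_force: [-0.5, 0.0, -1.4]
opening: 0.321
```

send_rows(
  plan=[
    [[0.28,0,-0.05],[0,0,0]],
    [[0.2,0,-0.03],[0,0,0]],
    [[0.13,0,-0.014],[0,0,0]],
    [[0.075,0,0],[0,0,0]],
    [[0,0,0],[0,0,0]],
    [[0,0,0],[0,0,0]],
  ],
)

```text
time: 33.0
eef_pos: [0.5512, -0.1202, 0.2018]
tcp_rot: [-0.507, 0.493, -0.493, 0.507]
contact_force: [0.1, -0.1, -0.6]
opening: 0.322
```

```bash
python3 - <<'E'
from h import *
go([.5524,-.1208,.057],1.64);s=get_state();print(s["contact_force"],s["opening"])
E
```

```text
t 33.0 tcp [ 0.5512 -0.1202  0.2018] shift [0.006 1.207 0.01 ] tool y [-5.e-04  6.e-04 -1.e+00] jawyaw 1.63 turn about tool y (units) -0.0
[ 0.06048569 -0.087987   -0.62275369] 0.32155197216945275
```

send_rows(
  plan=[
    [[0,0.1,0.01],[0,0,0]],
    [[0,0.2,0],[0,0,0]],
    [[0,0.25,0],[0,0,0]],
    [[0,0.25,0],[0,0,0]],
    [[0,0.15,0],[0,0,0]],
    [[0,0.1,0],[0,0,0]],
    [[0,0.05,0],[0,0,0]],
    [[0,0.04,0],[0,0,0]],
    [[0,0.03,0],[0,0,0]],
    [[0,0.015,0],[0,0,0]],
    [[0,0,0],[0,0,0]],
    [[0,0,0],[0,0,0]],
  ],
)

```text
time: 34.2
eef_pos: [0.5529, -0.1209, 0.0605]
tcp_rot: [-0.507, 0.493, -0.493, 0.507]
contact_force: [-0.0, -0.4, 0.3]
opening: 0.322
```

send_rows(
  plan=[
    [[0,0.008,0],[0,0,0]],
    [[0,0.005,0],[0,0,0]],
    [[0,0,0],[0,0,0]],
    [[0,0,0],[0,0,0]],
  ],
)

```text
time: 34.6
eef_pos: [0.5525, -0.1208, 0.0584]
tcp_rot: [-0.507, 0.493, -0.493, 0.507]
contact_force: [-0.2, 0.3, -0.6]
opening: 0.321
```

send_rows(
  plan=[
    [[0,0.007,0],[0,0,0]],
    [[0,0.005,0],[0,0,0]],
    [[0,0,0],[0,0,0]],
    [[0,0,0],[0,0,0]],
  ],
)

```text
time: 35.0
eef_pos: [0.5526, -0.1208, 0.0572]
tcp_rot: [0.507, -0.493, 0.493, -0.507]
contact_force: [-0.4, 1.0, 0.7]
opening: 0.323
```

send_rows(
  plan=[
    [[0,0.003,0],[0,0,0]],
    [[0,0,0],[0,0,0]],
    [[0,0,0],[0,0,0]],
  ],
)

```text
time: 35.3
eef_pos: [0.5526, -0.1208, 0.0572]
tcp_rot: [0.507, -0.493, 0.493, -0.507]
contact_force: [-2.2, 0.3, 5.3]
opening: 0.318
```

send_rows(
  plan=[
    [[0,0,0],[0,0,0]],
    [[0,0,0],[0,0,0]],
    [[0,0,0],[0,0,0]],
    [[0,0,0],[0,0,0]],
    [[0,-0.03,0],[0,0,0]],
    [[0,-0.06,0],[0,0,0]],
    [[0,-0.1,0],[0,0,0]],
    [[0,-0.2,0],[0,0,0]],
    [[0,-0.3,0],[0,0,0]],
    [[0,-0.3,0],[0,0,0]],
    [[0,-0.25,0],[0,0,0]],
    [[0,-0.1,0],[0,0,0]],
  ],
  gripper=0,
)

```text
time: 36.5
eef_pos: [0.5543, -0.1214, 0.2228]
tcp_rot: [-0.506, 0.49, -0.496, 0.508]
contact_force: [-0.4, 0.5, 0.1]
opening: 0.999
```

send_rows(
  plan=[
    [[-0.3,0,0],[0,0,0]],
    [[-0.4,0,0],[0,0,0]],
    [[-0.4,0,0],[0,0,0]],
    [[-0.4,0,0],[0,0,0]],
    [[-0.4,0,0],[0,0,0]],
    [[-0.3,0,0],[0,0,0]],
    [[0,0,0],[0,0,0]],
    [[0,0,0],[0,0,0]],
  ],
)

```text
time: 37.3
eef_pos: [0.5447, 0.1436, 0.2168]
tcp_rot: [0.508, -0.493, 0.492, -0.507]
contact_force: [0.3, -0.2, -0.9]
opening: 0.998
```

```bash
python3 - <<'E'
from h import *
t=read_camera("top")["img"];s=read_camera("scene")["img"]
a=cv2.resize(t[155:235,330:540],None,fx=3.2,fy=3.2);b=cv2.resize(s[250:480,180:400],None,fx=1.4,fy=1.4)
o=np.zeros((590,680,3),np.uint8);o[:a.shape[0],:a.shape[1]]=a;o[260:260+b.shape[0],:b.shape[1]]=b
cv2.imwrite("pics/end.png",o)
E
```

```text
(no output)
```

View pics/end.png

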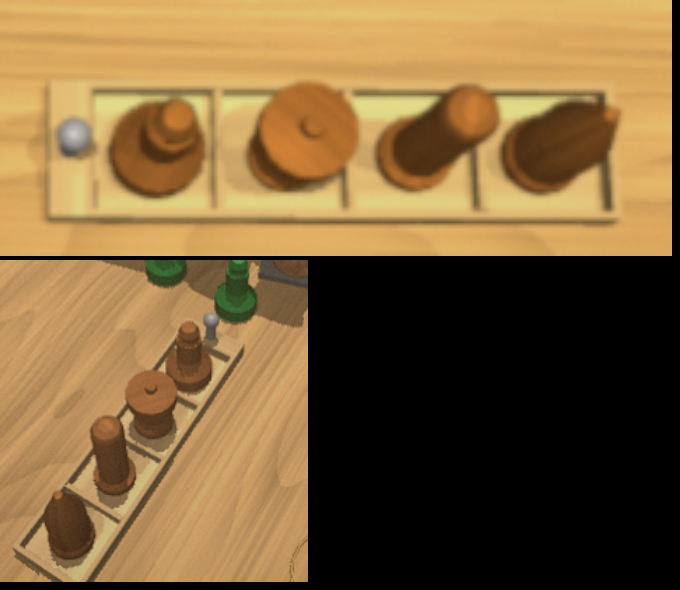

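All four figures stand upright near the centres of their compartments. Going away from the rack's post, they are bell (155,148), mushroom, tall and cone (540,155).

```bash
python3 -c "
from plant import *
print(sign_off())"
```

```text
the job is handed in; nothing more can be done
None
```

I moved all four figures to the drying rack in reverse order and handed the job in at about 37 s of the 112 s allowed. From the rack's post outwards they stand bell, mushroom, tall, cone. On the board, counting from its post, they stood cone, tall, mushroom, bell.

- **Final check:** the last top and scene pictures show each figure upright on its compartment floor, by eye near its centre. The gripper is open and well clear. I did not measure the final positions in numbers.
- **Placing:** each figure was let go only after the wrist force showed light floor contact (3 to 5 N), at the height worked out from the grasp.
- **Rack position:** the rack's measured size matched the text to about 2 mm. A second look with the wrist camera put its centre about 2 mm further out in x, so I moved the targets 1 to 1.5 mm that way.
- **Readings that disagreed:**
  - The mushroom's top came out at 81 to 82 mm instead of 90 mm, probably because I picked out the base of its button. I gripped the rim slightly lower to allow for that.
  - Some board and rack corners measured from two views came out 1 to 19 mm too low, because I read them by eye in the scene picture. I used the heights in the text for those.

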